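Strip the seed mill: hood to the wash basket, spindle cap off

ROBOT

A 6-joint arm with a two-finger parallel gripper is mounted at the origin on the work surface. World frame = base frame: x ahead of the robot, y to its left, z up, the work surface at z = 0. Lengths are in m, angles in rad, forces in N, time in s.
With the tool pointing down it reaches from about 0.375 to 0.9 m from the base axis. Payload 3.1 kg.
Tool frame: the origin (TCP) lies between the finger pads; the fingertips stand 25 mm ahead of it and the grasp point (between the pads) lies 6 mm ahead of it; y points along the fingers, x is the direction in which the jaws open and shut, and the axes are right-handed (so a half turn about y gives the same grasp; the last joint's range is limited). The gripper opens to 87 mm and grips with 3 to 60 N. Pads are 19 mm wide; open, the fingers measure 117 mm over their backs; the gripper's body (75 mm by 190 mm) begins 51 mm behind the grasp point.
Start: joints at [-1.298, 0.527, 1.433, -0, 1.181, -0.178], TCP at [0.272, -0.563, 0.248] pointing down, gripper open.
Joint ranges: [-3.08, 3.08], [-0.75, 2.2], [0.22, 2.44], [-1.43, 4.57], [0, 2.65], [-2.85, 2.85]. Speed limits (rad/s): [2.79, 2.79, 3.14, 3.14, 3.14, 3.14].

INTERFACE

Orientations are given as a unit quaternion [x, y, z, w].
In Python, from rig import robot gives the robot as it stands.
- The arm moves only by the tool carry_out, never from a script. Its argument "moves" is a list of rows, each a list of 7 numbers: the opening, from 0 (shut) to 1 (fully open), then the shift along the tool's x, y, z in cm, then the turn, a rotation vector about the tool's x, y, z in rad. In form: [[grip, x, y, z, rx, ry, rz], ...]. A call has 1 to 20 rows; each row is the pose to reach, as a shift and turn from the pose commanded when the call began, along the tool's axes at that moment; what a row does not reach only later rows make up. A row lasts 1/10 s, in which the tool goes at most 50 mm and 8.59 degrees, less where a joint would pass 70% of its speed; a pose out of reach is approached as far as the arm can. A call with a gripper value outside its range is refused whole. The fingers move at their own pace and stop on an object; "force" is the grip in N (left out, the last holds). Time passes only in rows, so rows that repeat a pose let the fingers close. It gives the time, the measured TCP pose, the force and the opening at its end, in the units of the state.
- robot.get_obs(): the state, without advancing time (a new reading comes with each control period).
- robot.camera(name): name is "scene" or "side" or "wrist"; returns the picture (400x640x3 uint8, red, green, blue); there is no depth.
- robot.camera_params(name): a dict with "fx", "fy", "cx", "cy" (pixels), "extrinsics" (4x4, takes a point from camera to world coordinates); the wrist camera has in their place "mount" (4x4, takes a point from camera to tool coordinates, whose origin is the TCP and whose axes are the tool frame's). Camera axes: x right, y down, z forward; pixel columns grow to the right and rows downward; lengths in m; the calibration is good to about 2 mm. A picture is of the moment at which its call begins: read the wrist's pose just before it. camera_params takes no time and is no camera call.
- robot.hand_in(): hands the job in, once; it reports no verdict.
The state is a dict: "time": time; "q": joint angles; "joint_velocities": joint speeds; "joint_torque": joint torques, N m; "position": TCP position; "tool_rot": TCP orientation; "ft_force": force on the tool from outside, world axes, zero at the start; "moment": the same for the moment, N m; "grip_width": finger opening in m.
Only numpy, scipy, OpenCV 4.12 (cv2) and the standard library are available. Lean on these libraries where they do the work, as an engineer would, in place of code of your own. Each camera call takes 0.05 s, during which the arm holds its last target.

TASK

The seed mill on the bread counter is being stripped for washing: take its metal dust hood off by the knob and drop it into the wire wash basket, letting go low, not from a height. Then unscrew the black spindle cap that was under the hood; it may have a left-hand or a right-hand thread, so try it gently both ways, turn it the way it gives, and lift it straight off. Finish while holding the cap in the gripper, upright, still and well clear (about 10 cm) above the mill, and leave the loaf, the jam jar and the bowl where they are.

Things in the scene. Friction and masses are not known exactly. Their poses are not given: they have to be found in the camera images.
- mill: Wooden seed mill, fixed. Origin: at counter height under the vertical spindle axis; x points from the spindle to the motor hump, z up. Body from x -65 to +180 mm, y -65 to +65 mm, 90 mm high; the motor hump (x +79 to +173 mm, 110 mm wide) is 132 mm high.
- mill_deck (a point): Centre of the round steel deck (diameter 116 mm) on the spindle axis, 90 mm above the mill's origin. The spindle stands 17 mm above it, inside the cap. Its coarse thread is less than a quarter turn long; whether it is left- or right-handed differs from mill to mill and cannot be seen while the cap is on.
- hood: Loose aluminium dust hood, about 0.18 kg: an upside-down cup 54 mm high, 70 to 72 mm across, inside height 50 mm, with a round dark wooden knob on top. Origin: centre of its open lower rim, z up to the knob. At the start it stands unfastened on the mill's deck over the cap, within 3 mm of the spindle axis.
- hood_knob (a point): Middle of the hood's knob, 68 mm above the hood's origin. The knob is 24 mm in diameter and 24 mm high (56 to 80 mm above the origin).
- hood_middle (a point): Middle of the hood, on its axis, 35 mm above its origin.
- cap: Loose black plastic spindle cap, about 0.12 kg, hidden under the hood at the start. Origin: centre of its underside, on the deck and the spindle axis, z up. Skirt 54 to 56 mm across and 21 mm high; above it a round ribbed grip, diameter 40 mm, from 21 to 44 mm above the origin. Screwed on, it cannot be lifted.
- cap_grip (a point): Middle of the cap's grip, 33 mm above its origin. Turned the wrong way the cap stops hard within 15 degrees and the fingers slip round it; the right way it turns easily. Once turned 65 to 115 degrees from its start it is free and lifts straight up; no need to lift while turning. 15 mm up it is clear of the thread.
- basket: Open wire wash basket, fixed, outside 220 (its x) x 190 (its y) mm, 80 mm high, walls about 4 mm. Origin: centre of its underside; the inner floor is 6 mm above it.
- loaf: Bystander: dark seeded loaf 220 mm long, 100 mm high, lying on a wooden board. Origin: centre of its underside.
- jam_jar: Bystander: closed jam jar, diameter 68 mm, 100 mm high. Origin: centre of its underside.
- bowl: Bystander: white bowl, diameter 120 mm, 50 mm high. Origin: centre of its underside.
Not all that is in view belongs to the job. Leave any blue or purple look-alike of the hood alone.

How it is judged:
On the way, in this order (a step that is already met when the one before it is completed fails the run):
1. the hood lies in the basket, let go (x of hood_middle in the frame of basket between -0.1 and 0.1 m and y of hood_middle in the frame of basket between -0.085 and 0.085 m and z of hood_middle in the frame of basket below 0.065 m and contact force between hood and the fingers below 0.1 N), for 0.2 s.
2. the cap is turned loose, at least 45 degrees, while still down on the spindle (angle between the x axis of cap and the x axis of mill, either way round above 0.785 rad and z of cap in the frame of mill below 0.108 m and horizontal distance between cap and mill below 0.01 m), for 0.05 s.
At the end, for the whole second after the job is handed in: The cap is held by the fingers alone, still, upright within 20 degrees, its underside at least 50 mm above the mill's deck and within 100 mm of the spindle axis sideways; the hood lies at rest inside the basket (z of cap in the frame of mill above 0.14 m and horizontal distance between cap and mill below 0.1 m and angle between cap's own z axis and vertical below 0.35 rad and linear speed of each of cap, hood below 0.03 m/s and contact force between cap and the fingers above 2 N and contact force between cap and mill below 0.1 N and contact force between cap and hood below 0.1 N and x of hood_middle in the frame of basket between -0.1 and 0.1 m and y of hood_middle in the frame of basket between -0.085 and 0.085 m and z of hood_middle in the frame of basket below 0.065 m); the arm keeps its last pose, push and grip.
It fails at once if the hood falls from a height (free and faster than 1.4 m/s, a drop of about 10 cm) (linear speed of hood above 1.4 m/s and contact force between hood and the fingers below 0.05 N).
It fails at once if the loaf is moved more than 3 cm (distance of loaf from where it was at the start of the episode above 0.03 m).
It fails at once if the jam jar is moved more than 3 cm (distance of jam_jar from where it was at the start of the episode above 0.03 m).
It fails at once if the bowl is moved more than 3 cm (distance of bowl from where it was at the start of the episode above 0.03 m).
It also fails if it takes over 66 s, if anything falls off the work surface, if the arm or the gripper's body presses on something with over 40 N, if the wrist force passes 120 N, or if a joint passes its speed limit or range.

## Working session

There is one attempt and no reset: what is moved stays moved. The work goes in short steps, Python scripts to look and compute and a tool call to move; the robot and the scene stay as the last step left them, time stands still between calls to the robot, and variables do not carry over. Pictures are saved under pics/ and viewed, and the job is handed in when it is done.

Besides the shell and the picture viewer there is one more tool, called after "Emit:" as name(argument=value, ...), one argument or row to a line, values as JSON. carry_out: Moves the arm, as the interface text tells. Its arguments: {"type":"object","properties":{"moves":{"type":"array"},"force":{"type":"number"}},"required":["moves"]}

```bash
mkdir -p pics; ls
python3 - <<'E'
from rig import robot
import cv2,json
import numpy as np
np.set_printoptions(precision=4,suppress=True)
for n in ["scene","side","wrist"]:
    im=robot.camera(n); cv2.imwrite(f"pics/{n}0.png",im[:,:,::-1]); print(n,robot.camera_params(n))
print(robot.get_obs())
E
```

```text
pics
scene {'fx': 465.4075708957945, 'fy': 465.4075708957945, 'cx': 319.9449768812013, 'cy': 199.89520168073776, 'extrinsics': array([[ 0.1293,  0.8135, -0.567 ,  1.4458],
       [ 0.9916, -0.1053,  0.075 , -0.1125],
       [ 0.0013, -0.5719, -0.8203,  1.3605],
       [ 0.    ,  0.    ,  0.    ,  1.    ]])}
side {'fx': 400.3216942353838, 'fy': 400.3216942353838, 'cx': 316.3736529061243, 'cy': 199.28367889727897, 'extrinsics': array([[-0.8576, -0.305 ,  0.4141,  0.0566],
       [-0.5143,  0.5063, -0.6922,  0.8582],
       [ 0.0014, -0.8066, -0.5911,  0.8663],
       [ 0.    ,  0.    ,  0.    ,  1.    ]])}
wrist {'fx': 339.40557738949747, 'fy': 339.40557738949747, 'cx': 317.01632093522545, 'cy': 199.7286318119995, 'mount': array([[ 1.    , -0.0002, -0.0007,  0.0008],
       [ 0.0007, -0.2502,  0.9682, -0.139 ],
       [-0.0003, -0.9682, -0.2502,  0.0686],
       [ 0.    ,  0.    ,  0.    ,  1.    ]])}
{'time': 0.15, 'q': array([-1.2985,  0.5283,  1.4336, -0.    ,  1.1814, -0.1785]), 'joint_velocities': array([-0.002 , -0.0037, -0.0021, -0.001 ,  0.0001,  0.0009]), 'joint_torque': array([  0.0008, -44.043 , -17.6843,   0.0634,   0.0553,  -0.0001]), 'position': array([ 0.2722, -0.562 ,  0.2468]), 'tool_rot': array([-0.5987,  0.3761, -0.3752,  0.5995]), 'ft_force': array([-0.0485,  0.0322,  0.608 ]), 'moment': array([-0.017 ,  0.0065,  0.0096]), 'grip_width': 0.08717513619949524}
```

View pics/scene0.png

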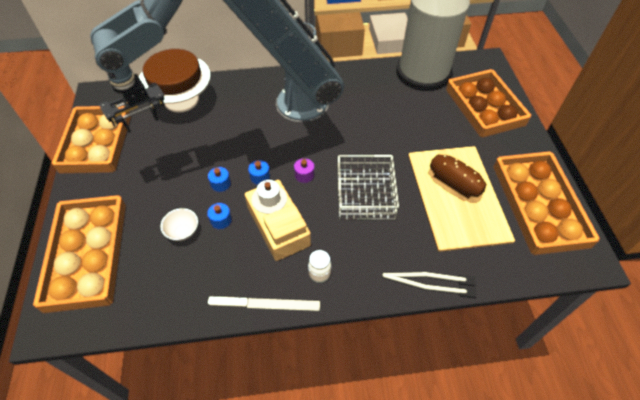

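View pics/side0.png

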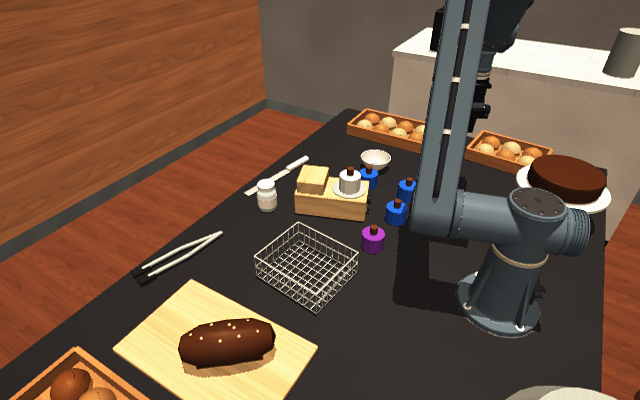

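View pics/wrist0.png

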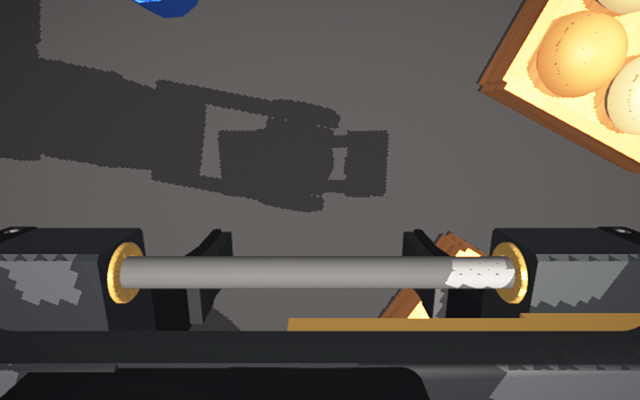

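Run:
```python
from rig import robot
from scipy.spatial.transform import Rotation as R
print(R.from_quat(robot.get_obs()['tool_rot']).as_matrix().round(4))
import cv2
a=cv2.imread("pics/scene0.png")
cv2.imwrite("pics/sc_crop.png",cv2.resize(a[50:250,200:440],None,fx=3,fy=3,interpolation=cv2.INTER_CUBIC))
a=cv2.imread("pics/side0.png")
cv2.imwrite("pics/si_crop.png",cv2.resize(a[100:300,200:440],None,fx=3,fy=3,interpolation=cv2.INTER_CUBIC))
```

```text
[[ 4.357e-01 -5.000e-04  9.001e-01]
 [-9.001e-01  1.600e-03  4.357e-01]
 [-1.700e-03 -1.000e+00  3.000e-04]]
```

View pics/sc_crop.png

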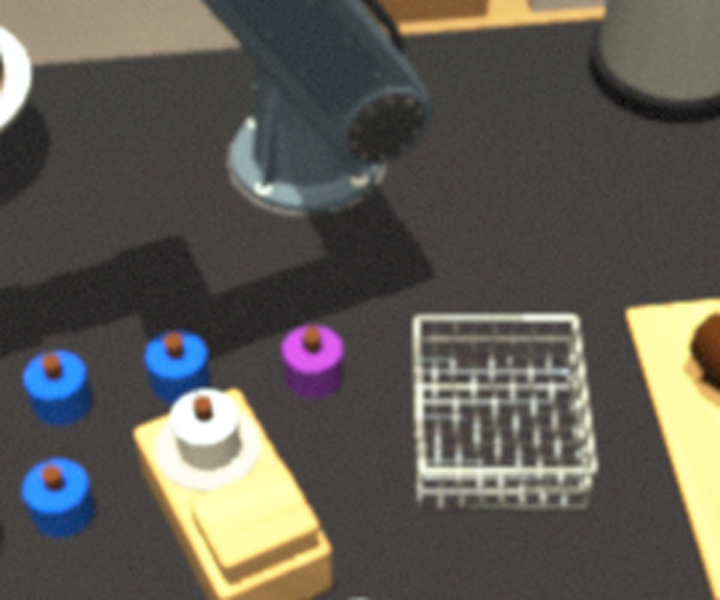

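View pics/si_crop.png

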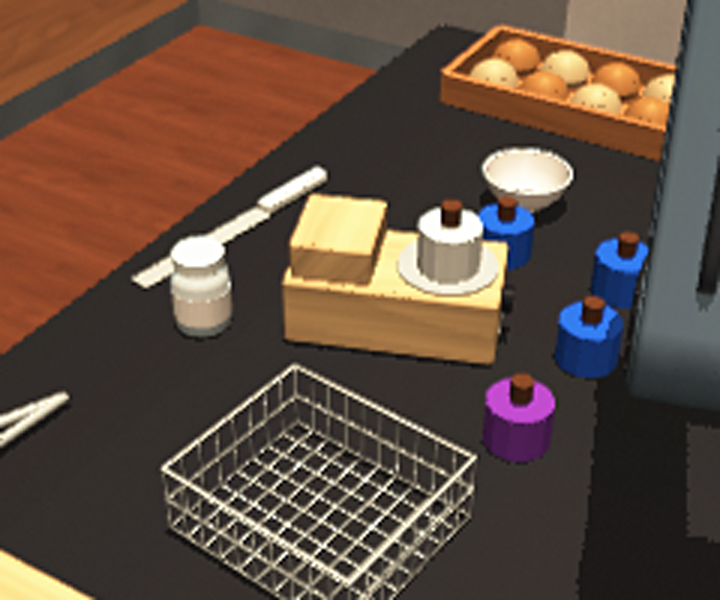

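```bash
cat > h.py <<'E'
import numpy as np
from rig import robot
def ray(n,uv,obs=None):
    p=robot.camera_params(n)
    d=np.array([(uv[0]-p['cx'])/p['fx'],(uv[1]-p['cy'])/p['fy'],1.])
    if n=='wrist':
        from scipy.spatial.transform import Rotation as R
        T=np.eye(4);T[:3,:3]=R.from_quat(obs['tool_rot']).as_matrix();T[:3,3]=obs['position'];E=T@p['mount']
    else: E=p['extrinsics']
    d=E[:3,:3]@d
    return E[:3,3],d/np.linalg.norm(d)
def tri(rays):
    A=np.zeros((3,3));b=np.zeros(3)
    for o,d in rays:
        P=np.eye(3)-np.outer(d,d);A+=P;b+=P@o
    x=np.linalg.solve(A,b)
    return x,[float(np.linalg.norm((np.eye(3)-np.outer(d,d))@(x-o))) for o,d in rays]
def onz(r,z): o,d=r; return o+d*(z-o[2])/d[2]
E
python3 - <<'E'
from h import *
np.set_printoptions(precision=4,suppress=True)
sc=lambda u,v:ray('scene',(200+u/3-.33,50+v/3-.33)); si=lambda u,v:ray('side',(200+u/3-.33,100+v/3-.33))
print('knob',tri([sc(203,407),si(451,213)]))
cs=[]
for a,b in [((592,468),(165,467)),((416,318),(475,458)),((420,470),(295,367)),((578,317),(350,582))]:
    x,e=tri([sc(*a),si(*b)]);cs.append(x);print(x,e)
print('basket',np.mean(cs,0))
# mill body top corners z~.09 scene: left, back ; side
print('mill corners', onz(sc(135,432),.09),onz(sc(237,390),.09),onz(si(507,247),.09),onz(si(500,308),.09),onz(si(285,277),.09))
print('bowl jar', onz(ray('scene',(180,222)),.05),onz(ray('scene',(319,258)),.1))
E
```

```text
knob (array([ 0.5381, -0.1629,  0.1605]), [1.6028609906350697e-05, 1.6028609906211106e-05])
[0.6177 0.2549 0.0819] [0.0004860946548530353, 0.0004860946548530174]
[0.3771 0.0948 0.0807] [0.0005425144458428453, 0.0005425144458426969]
[0.5951 0.0669 0.0794] [0.0007404514140193639, 0.0007404514140193579]
[0.4009 0.2858 0.0828] [0.0021372416998534675, 0.0021372416998534424]
basket [0.4977 0.1756 0.0812]
mill corners [ 0.5098 -0.2437  0.09  ] [ 0.4655 -0.1258  0.09  ] [ 0.4967 -0.2325  0.09  ] [ 0.4528 -0.1203  0.09  ] [ 0.6843 -0.0488  0.09  ]
bowl jar [ 0.569  -0.4651  0.05  ] [ 0.7874 -0.0278  0.1   ]
```

Emit:
carry_out(
  moves=[
    [1,-6,-5.3,10,0,-0.2,0],
    [1,-12,-5.3,20,0,-0.4,0],
    [1,-24.3,-5.3,41.3,0,-0.825,0],
    [1,-24.3,-5.3,41.3,0,-0.825,0],
    [1,-24.3,-5.3,41.3,0,-0.825,0],
    [1,-24.3,-5.3,41.3,0,-0.825,0],
    [1,-24.3,-5.3,41.3,0,-0.825,0],
    [1,-24.3,-5.3,41.3,0,-0.825,0],
    [1,-24.3,-5.3,41.3,0,-0.825,0],
    [1,-24.3,-5.3,41.3,0,-0.825,0],
    [1,-24.3,-5.3,41.3,0,-0.825,0],
    [1,-24.3,-5.3,41.3,0,-0.825,0],
    [1,-24.3,-5.3,41.3,0,-0.825,0],
    [1,-24.3,-5.3,41.3,0,-0.825,0],
  ],
)

```text
time: 1.55
position: [0.5375, -0.165, 0.3003]
tool_rot: [0.699, -0.105, 0.104, -0.699]
ft_force: [0.0, -0.7, -0.0]
grip_width: 0.0869
```

```bash
cat > snap.py <<'E'
import sys,cv2,pickle
from h import *
np.set_printoptions(precision=4,suppress=True)
o=robot.get_obs();im=robot.camera(sys.argv[1]);cv2.imwrite(f"pics/{sys.argv[2]}.png",im[:,:,::-1]);pickle.dump(o,open(f"{sys.argv[2]}.pkl","wb"))
from scipy.spatial.transform import Rotation as R
print(o['time'],o['position'],o['q'],o['ft_force'],o['moment'],o['grip_width']);print(R.from_quat(o['tool_rot']).as_matrix())
E
python3 snap.py wrist w1
```

```text
1.55 [ 0.5375 -0.165   0.3003] [-0.4965  0.3842  1.5276 -0.0003  1.2304 -0.1994] [ 0.015  -0.7109 -0.0391] [-0.0123 -0.1049 -0.0291] 0.08692717643453615
[[ 0.9562 -0.0007  0.2926]
 [-0.2926  0.      0.9562]
 [-0.0007 -1.     -0.0002]]
```

View pics/w1.png

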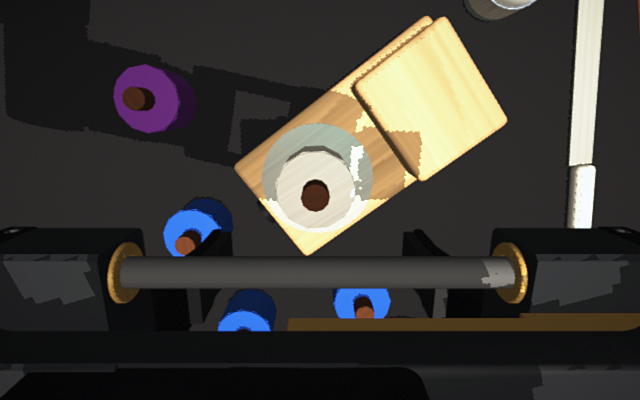

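Run:
```python
from h import *
import pickle,cv2
np.set_printoptions(precision=4,suppress=True)
a=cv2.imread("pics/w1.png");cv2.imwrite("pics/w1c.png",cv2.resize(a[110:260,230:400],None,fx=4,fy=4,interpolation=cv2.INTER_CUBIC))
o=pickle.load(open('w1.pkl','rb'))
print(onz(ray('wrist',(315,195),o),.17), onz(ray('wrist',(315,189),o),.144),onz(ray('wrist',(315.5,187),o),.144))
sc=ray('scene',(200+203/3-.33,50+407/3-.33)); si=ray('side',(200+451/3-.33,100+213/3-.33))
print(tri([sc,si,ray('wrist',(315,194),o)]))
for p in [(235,167),(306,255)]: print(onz(ray('wrist',p,o),.09))
```

```text
[ 0.5372 -0.1625  0.17  ] [ 0.5368 -0.1632  0.144 ] [ 0.5378 -0.1616  0.144 ]
(array([ 0.5376, -0.1633,  0.1605]), [0.0004514372908512759, 0.0006100541072093115, 0.0010035190080648422])
[ 0.4604 -0.1281  0.09  ]
[ 0.5013 -0.2435  0.09  ]
```

View pics/w1c.png

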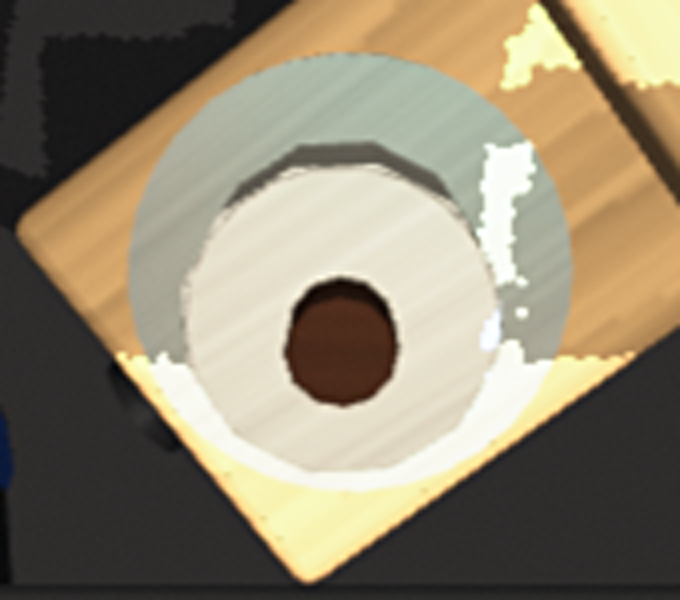

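Emit:
carry_out(
  moves=[
    [1,0,4,0.2,0,0,0],
    [1,0,8,0.2,0,0,0],
    [1,0,10,0.2,0,0,0],
    [1,0,11.5,0.2,0,0,0],
    [1,0,12.5,0.2,0,0,0],
    [1,0,12.6,0.2,0,0,0],
    [1,0,12.6,0.2,0,0,0],
  ],
)

```text
time: 2.3
position: [0.5389, -0.1626, 0.1749]
tool_rot: [0.699, -0.104, 0.104, -0.699]
ft_force: [-0.3, -0.6, -0.5]
grip_width: 0.0868
```

```bash
python3 snap.py side s2
python3 - <<'E'
import cv2
a=cv2.imread("pics/s2.png");cv2.imwrite("pics/s2c.png",cv2.resize(a[100:240,270:430],None,fx=4,fy=4,interpolation=cv2.INTER_CUBIC))
E
```

```text
2.3 [ 0.5389 -0.1626  0.1749] [-0.4914  0.5404  1.6607 -0.      0.9398 -0.1957] [-0.2998 -0.6174 -0.4519] [-0.1127 -0.0765 -0.0053] 0.08681167569155569
[[ 0.9566  0.0006  0.2915]
 [-0.2915 -0.0003  0.9566]
 [ 0.0006 -1.     -0.0001]]
```

View pics/s2c.png

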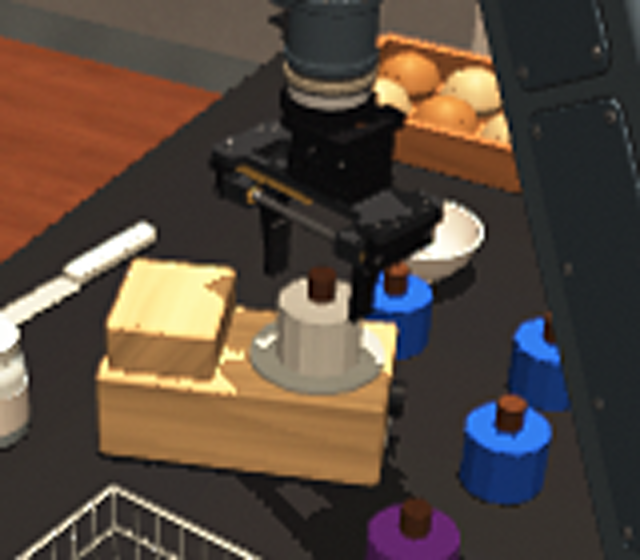

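Emit:
carry_out(
  moves=[
    [0,0,0.1,0,0,0,0],
    [0,0,0.1,0,0,0,0],
    [0,0,0.1,0,0,0,0],
    [0,0,0.1,0,0,0,0],
    [0,0,0.1,0,0,0,0],
    [0,0,0.1,0,0,0,0],
    [0,0,0.1,0,0,0,0],
    [0,0,0.1,0,0,0,0],
    [0,0,0.1,0,0,0,0],
    [0,0,0.1,0,0,0,0],
  ],
  force=25,
)

```text
time: 3.35
position: [0.5386, -0.1618, 0.1733]
tool_rot: [-0.699, 0.104, -0.104, 0.7]
ft_force: [0.0, 0.6, -1.1]
grip_width: 0.0235
```

Gripped the knob (23.5 mm). Lifting.

Emit:
carry_out(
  moves=[
    [0,0,-2,0,0,0,0],
    [0,0,-4,0,0,0,0],
    [0,0,-7,0,0,0,0],
    [0,0,-11,0,0,0,0],
    [0,0,-13,0,0,0,0],
    [0,0,-13,0,0,0,0],
    [0,0,-13,0,0,0,0],
  ],
)

```text
time: 4.05
position: [0.5383, -0.1617, 0.3029]
tool_rot: [-0.699, 0.104, -0.104, 0.7]
ft_force: [-0.4, -0.2, -2.2]
grip_width: 0.0234
```

```bash
python3 snap.py side s3
```

```text
4.05 [ 0.5383 -0.1617  0.3029] [-0.4906  0.3814  1.5246 -0.      1.2364 -0.1956] [-0.409  -0.2295 -2.1715] [ 0.0124 -0.081   0.0115] 0.023362718099660215
[[ 0.9568 -0.0008  0.2907]
 [-0.2907  0.0004  0.9568]
 [-0.0008 -1.      0.0001]]
```

View pics/s3.png

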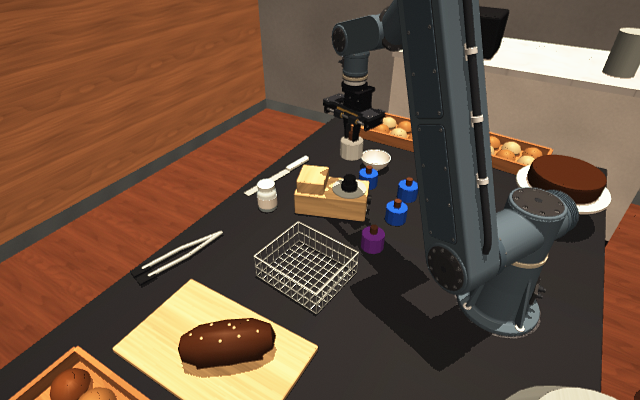

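Emit:
carry_out(
  moves=[
    [0,-1.3,0,3,0,0,0],
    [0,-2.6,0,6,0,0,0],
    [0,-3.9,0,9,0,0,0],
    [0,-5.2,0,12,0,0,0],
    [0,-6.5,0,15,0,0,0],
    [0,-7.8,0,18,0,0,0],
    [0,-9.2,0,21,0,0,0],
    [0,-10.5,0,24,0,0,0],
    [0,-11.8,0,27,0,0,0],
    [0,-13,0,29.7,0,0,0],
    [0,-13.6,0,31.1,0,0,0],
    [0,-13.6,0,31.1,0,0,0],
    [0,-13.6,4,31.1,0,0,0],
    [0,-13.6,8,31.1,0,0,0],
    [0,-13.6,11,31.1,0,0,0],
    [0,-13.6,11,31.1,0,0,0],
    [0,-13.6,11,31.1,0,0,0],
  ],
)

```text
time: 5.8
position: [0.4994, 0.1741, 0.1933]
tool_rot: [0.7, -0.105, 0.104, -0.699]
ft_force: [0.5, 0.5, 0.1]
grip_width: 0.0231
```

```bash
python3 snap.py side s4;python3 snap.py scene c4
python3 - <<'E'
import cv2,numpy as np
a=cv2.imread("pics/s4.png");b=cv2.imread("pics/c4.png")
f=lambda x:cv2.resize(x,(400,400),interpolation=cv2.INTER_CUBIC)
cv2.imwrite("pics/sc4.png",np.hstack([f(a[150:330,220:400]),f(b[80:260,280:460])]))
E
```

```text
5.8 [0.4994 0.1741 0.1933] [ 0.1241  0.4747  1.7278 -0.0005  0.9403  0.4207] [0.4667 0.4586 0.0722] [ 0.0309 -0.0523  0.0109] 0.023148531922245426
[[ 0.9564 -0.0012  0.2919]
 [-0.2919 -0.0006  0.9564]
 [-0.001  -1.     -0.0009]]
5.85 [0.5003 0.1744 0.1945] [ 0.1246  0.4732  1.7265 -0.0004  0.9401  0.4207] [ 0.9356  0.0272 -0.6452] [-0.0017 -0.0976  0.0411] 0.02322844647475687
[[ 0.9565  0.0018  0.2916]
 [-0.2916 -0.0001  0.9565]
 [ 0.0018 -1.      0.0004]]
```

View pics/sc4.png

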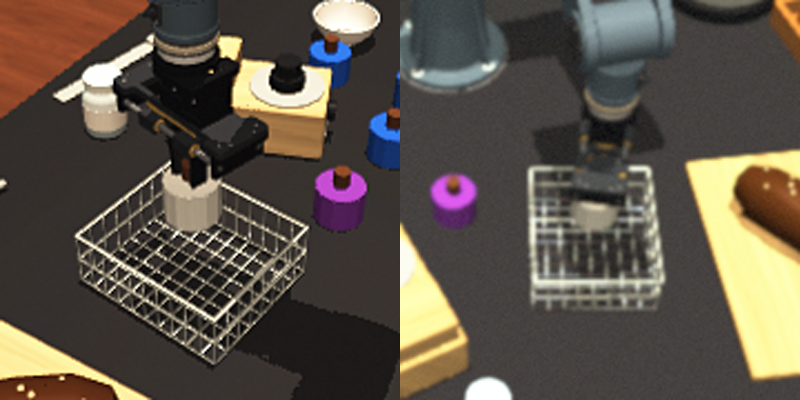

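Emit:
carry_out(
  moves=[
    [0,0,3,0,0,0,0],
    [0,0,6,0,0,0,0],
    [0,0,8,0,0,0,0],
    [0,0,9.3,0,0,0,0],
    [0,0,10.1,0,0,0,0],
    [0,0,10.2,0,0,0,0],
    [0,0,10.2,0,0,0,0],
  ],
)

```text
time: 6.6
position: [0.4999, 0.1753, 0.0923]
tool_rot: [-0.699, 0.103, -0.105, 0.7]
ft_force: [-0.5, -0.1, -1.3]
grip_width: 0.0233
```

Emit:
carry_out(
  moves=[
    [0,0,0.1,0,0,0,0],
    [0,0,0.2,0,0,0,0],
    [0.7,0,0.2,0,0,0,0],
    [0.7,0,0.2,0,0,0,0],
    [0.7,0,0.2,0,0,0,0],
    [0.7,0,0.2,0,0,0,0],
    [0.7,0,0.2,0,0,0,0],
    [0.7,0,-3,0,0,0,0],
    [0.7,0,-7,0,0,0,0],
    [0.7,0,-12,0,0,0,0],
    [0.7,0,-17,0,0,0,0],
    [0.7,0,-21,0,0,0,0],
    [0.7,0,-21,0,0,0,0],
  ],
)

```text
time: 7.9
position: [0.5025, 0.1758, 0.308]
tool_rot: [-0.698, 0.099, -0.109, 0.701]
ft_force: [0.3, -0.2, 0.4]
grip_width: 0.0612
```

```bash
python3 snap.py side s5;python3 snap.py wrist c5
python3 - <<'E'
import cv2,numpy as np
a=cv2.imread("pics/s5.png");b=cv2.imread("pics/c5.png")
cv2.imwrite("pics/sc5.png",np.hstack([cv2.resize(a[130:330,200:400],(350,350)),cv2.resize(b,(450,350))]))
E
```

```text
7.9 [0.5025 0.1758 0.308 ] [0.1264 0.3268 1.5976 0.0001 1.203  0.4211] [ 0.3004 -0.1977  0.3727] [ 0.0058 -0.0849 -0.0282] 0.06115210068929261
[[ 0.9568  0.0141  0.2905]
 [-0.2905  0.0019  0.9569]
 [ 0.0129 -0.9999  0.0059]]
7.95 [0.5007 0.1754 0.3048] [ 0.1262  0.33    1.6021 -0.      1.2016  0.4211] [-0.149   0.4566 -0.3918] [ 0.0102 -0.0232  0.0223] 0.060889604787724254
[[ 0.9568  0.0078  0.2906]
 [-0.2906  0.001   0.9568]
 [ 0.0072 -1.      0.0032]]
```

View pics/sc5.png

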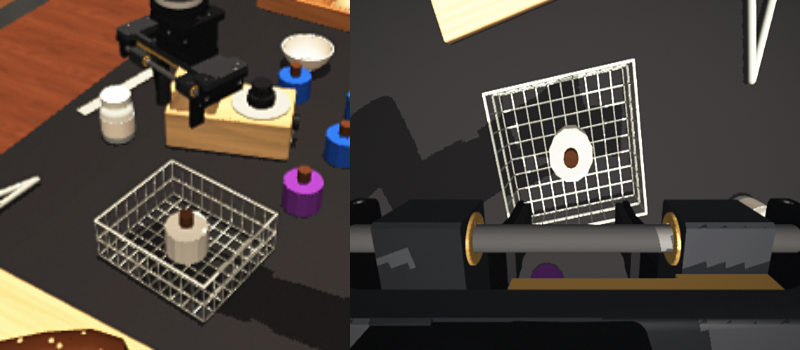

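Emit:
carry_out(
  moves=[
    [0.8,2,0,-4.6,0,0,0],
    [0.8,4,0,-9.2,0,0,0],
    [0.8,6,0,-13.7,0,0,0],
    [0.8,8,0,-18.3,0,0,0],
    [0.8,10,0,-22.9,0,0,0],
    [0.8,12,0,-27.4,0,0,0],
    [0.8,13.6,0,-31.1,0,0,0],
    [0.8,13.6,0,-31.1,0,0,0],
    [0.8,13.6,0,-31.1,0,0,0],
    [0.8,13.6,0,-31.1,0,0,0],
  ],
)

```text
time: 9.0
position: [0.5377, -0.1606, 0.2999]
tool_rot: [-0.699, 0.105, -0.102, 0.7]
ft_force: [-0.2, 0.3, -0.3]
grip_width: 0.0697
```

```bash
python3 snap.py wrist w6;python3 snap.py scene c6;python3 snap.py side s6
python3 - <<'E'
import cv2,numpy as np
f=lambda n,x,y:cv2.resize(cv2.imread(f"pics/{n}.png")[y:y+60,x:x+60],(400,400),interpolation=cv2.INTER_CUBIC)
b=cv2.imread("pics/w6.png")[110:260,230:400]
cv2.imwrite("pics/w6c.png",cv2.resize(b,None,fx=4,fy=4,interpolation=cv2.INTER_CUBIC))
cv2.imwrite("pics/cs6.png",np.hstack([f("c6",240,165),f("s6",320,155)]))
E
```

```text
9.0 [ 0.5377 -0.1606  0.2999] [-0.4896  0.3845  1.5285  0.0005  1.2328 -0.1953] [-0.1527  0.2959 -0.2756] [-0.0008 -0.0655 -0.0151] 0.06967916948778016
[[ 0.9569 -0.0035  0.2902]
 [-0.2902  0.0024  0.957 ]
 [-0.004  -1.      0.0013]]
9.05 [ 0.538  -0.1603  0.3004] [-0.4889  0.3838  1.5281  0.0004  1.2328 -0.1954] [0.0663 0.6901 0.0746] [-0.0848 -0.0905 -0.0066] 0.06981533258804824
[[ 0.9572 -0.0026  0.2894]
 [-0.2894  0.0018  0.9572]
 [-0.003  -1.      0.0009]]
9.1 [ 0.5382 -0.1602  0.3008] [-0.4884  0.3833  1.5277  0.0003  1.2327 -0.1954] [-0.1255 -0.0678  0.1471] [-0.0003 -0.0563  0.0042] 0.06937776724218678
[[ 0.9573 -0.0018  0.289 ]
 [-0.289   0.0012  0.9573]
 [-0.0021 -1.      0.0007]]
```

View pics/w6c.png

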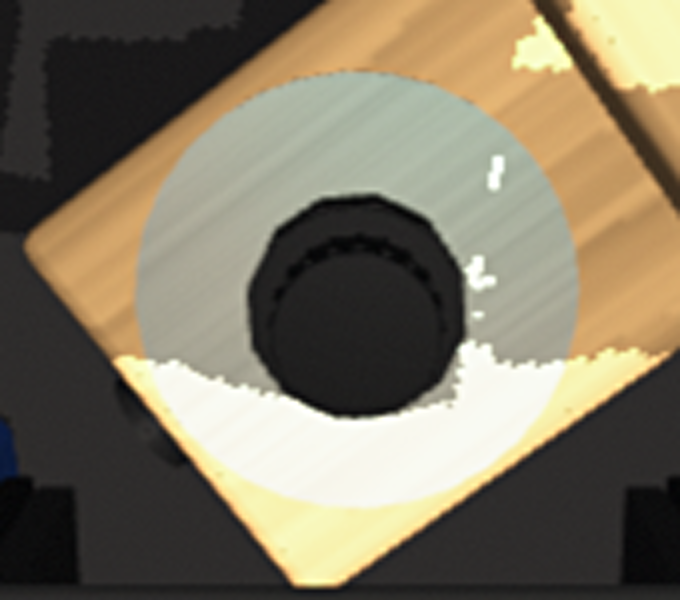

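View pics/cs6.png

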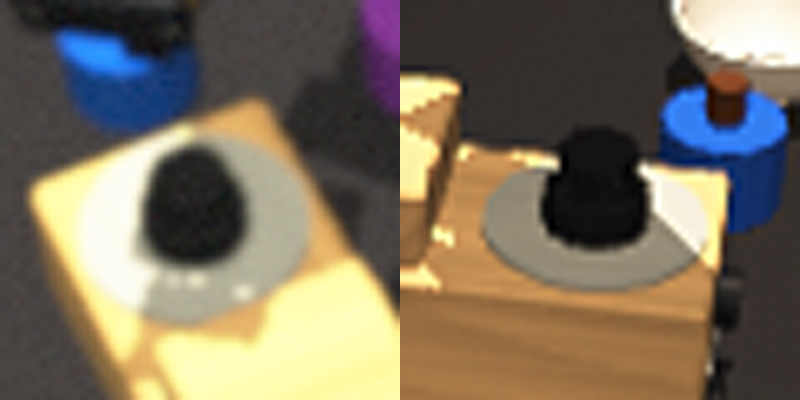

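Run:
```python
from h import *
import pickle
np.set_printoptions(precision=4,suppress=True)
o=pickle.load(open('w6.pkl','rb'))
print('deck',tri([ray('wrist',(319.1,181.9),o),ray('scene',(269,199.4)),ray('side',(349.4,189.1))]))
print(onz(ray('wrist',(319.1,181.9),o),.09),onz(ray('scene',(269,199.4)),.09),onz(ray('side',(349.4,189.1)),.09))
print('captop',tri([ray('wrist',(319.4,193),o),ray('scene',(269,190.2)),ray('side',(350,176))]), onz(ray('wrist',(319.4,193),o),.134))
```

```text
deck (array([ 0.5385, -0.1651,  0.0841]), [0.0002998320590350432, 0.001102832371383513, 0.001368310650608952])
[ 0.5389 -0.1637  0.09  ] [ 0.5438 -0.1642  0.09  ] [ 0.5344 -0.1591  0.09  ]
captop (array([ 0.539 , -0.1627,  0.1382]), [0.0015261588483023282, 0.0035151217001484734, 0.0022661059230026583]) [ 0.5387 -0.1652  0.134 ]
```

Emit:
carry_out(
  moves=[
    [0.8,0.15,4,-0.37,0,0,0],
    [0.8,0.15,8,-0.37,0,0,0],
    [0.8,0.15,11,-0.37,0,0,0],
    [0.8,0.15,13.5,-0.37,0,0,0],
    [0.8,0.15,15,-0.37,0,0,0],
    [0.8,0.15,15.7,-0.37,0,0,0],
    [0.8,0.15,16,-0.37,0,0,0],
    [0.8,0.15,16,-0.37,0,0,0],
  ],
)

```text
time: 9.95
position: [0.5395, -0.1656, 0.1419]
tool_rot: [0.7, -0.103, 0.104, -0.699]
ft_force: [-0.5, 0.0, 0.8]
grip_width: 0.0697
```

```bash
python3 snap.py side s7; python3 snap.py wrist w7
python3 - <<'E'
import cv2,numpy as np
a=cv2.imread("pics/s7.png")[110:220,290:400];b=cv2.imread("pics/w7.png")
cv2.imwrite("pics/s7c.png",np.hstack([cv2.resize(a,(350,350),interpolation=cv2.INTER_CUBIC),cv2.resize(b,(450,350))]))
E
```

```text
9.95 [ 0.5395 -0.1656  0.1419] [-0.4958  0.5911  1.6816  0.      0.8682 -0.2016] [-0.5174  0.026   0.831 ] [-0.0261 -0.0724  0.0265] 0.06967362445008407
[[ 0.957   0.0006  0.29  ]
 [-0.29   -0.0003  0.957 ]
 [ 0.0007 -1.     -0.0001]]
10.0 [ 0.5397 -0.1659  0.1424] [-0.496   0.5905  1.6812  0.      0.8683 -0.2016] [ 0.7415 -1.0732 -0.4406] [-0.0132 -0.0948  0.0318] 0.0697968195763399
[[ 0.957   0.0014  0.2902]
 [-0.2902 -0.0008  0.957 ]
 [ 0.0016 -1.     -0.0003]]
```

View pics/s7c.png

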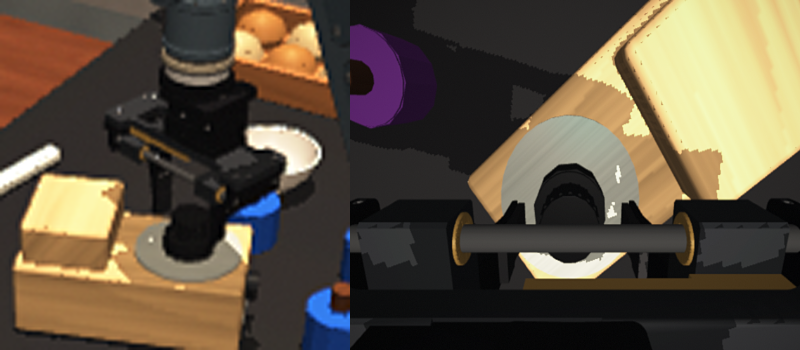

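Emit:
carry_out(
  moves=[
    [0.8,0,0.2,0.13,0,0,0],
    [0.8,0,0.25,0.13,0,0,0],
    [0,0,0.25,0.13,0,0,0],
    [0,0,0.25,0.13,0,0,0],
    [0,0,0.25,0.13,0,0,0],
    [0,0,0.25,0.13,0,0,0],
    [0,0,0.25,0.13,0,0,0],
    [0,0,0.25,0.13,0,0,0],
    [0,0,0.25,0.13,0,0,0],
    [0,0,0.25,0.13,0,0,0],
  ],
  force=15,
)

```text
time: 11.05
position: [0.5391, -0.1646, 0.139]
tool_rot: [-0.699, 0.104, -0.104, 0.699]
ft_force: [-2.0, 0.7, 2.1]
grip_width: 0.0395
```

```bash
python3 snap.py wrist w8
```

```text
11.05 [ 0.5391 -0.1646  0.139 ] [-0.4944  0.5953  1.6841 -0.0002  0.8632 -0.1993] [-1.9721  0.7234  2.0845] [-0.0236  0.2543 -0.0504] 0.03949443482784793
[[ 0.9568 -0.001   0.2907]
 [-0.2907  0.0003  0.9568]
 [-0.001  -1.      0.    ]]
```

Emit:
carry_out(
  moves=[
    [0,0,0,0,0,-0.07,0],
    [0,0,0,0,0,-0.14,0],
    [0,0,0,0,0,-0.21,0],
    [0,0,0,0,0,-0.28,0],
    [0,0,0,0,0,-0.35,0],
    [0,0,0,0,0,-0.42,0],
    [0,0,0,0,0,-0.42,0],
  ],
)

```text
time: 11.8
position: [0.5388, -0.1642, 0.139]
tool_rot: [-0.705, -0.044, 0.045, 0.706]
ft_force: [-2.8, 0.5, 3.5]
grip_width: 0.0399
```

```bash
python3 snap.py wrist w9
```

```text
11.8 [ 0.5388 -0.1642  0.139 ] [-0.4942  0.5952  1.6845 -0.      0.8638 -0.6194] [-2.7759  0.5033  3.5212] [ 0.143   0.3807 -0.0081] 0.039850180236998455
[[ 0.9922 -0.0016 -0.1248]
 [ 0.1248  0.0009  0.9922]
 [-0.0015 -1.      0.001 ]]
```

Emit:
carry_out(
  moves=[
    [0,0,0,0,0,-0.1,0],
    [0,0,0,0,0,-0.2,0],
    [0,0,0,0,0,-0.3,0],
  ],
)

```text
time: 12.15
position: [0.5385, -0.1641, 0.139]
tool_rot: [-0.69, -0.149, 0.151, 0.692]
ft_force: [-5.1, 1.9, 3.8]
grip_width: 0.0396
```

```bash
python3 snap.py wrist w10; python3 -c "
from h import *
print(robot.get_obs()['joint_torque'].round(3))
import cv2
def f(n,u):
    return cv2.resize(cv2.imread(f'pics/{n}.png')[120:290,240:400],(380,400),interpolation=cv2.INTER_CUBIC)
cv2.imwrite('pics/c10.png',np.hstack([f('w8',0),f('w10',0)]))
"
```

```text
12.15 [ 0.5385 -0.1641  0.139 ] [-0.4943  0.5951  1.6848  0.0001  0.8645 -0.9216] [-5.1344  1.8968  3.8355] [ 0.2352  0.5567 -0.1585] 0.039643304348614905
[[ 0.9101 -0.0024 -0.4144]
 [ 0.4144  0.0013  0.9101]
 [-0.0016 -1.      0.0022]]
[ -0.26  -39.923 -14.168   0.144  -1.193  -0.167]
```

View pics/c10.png

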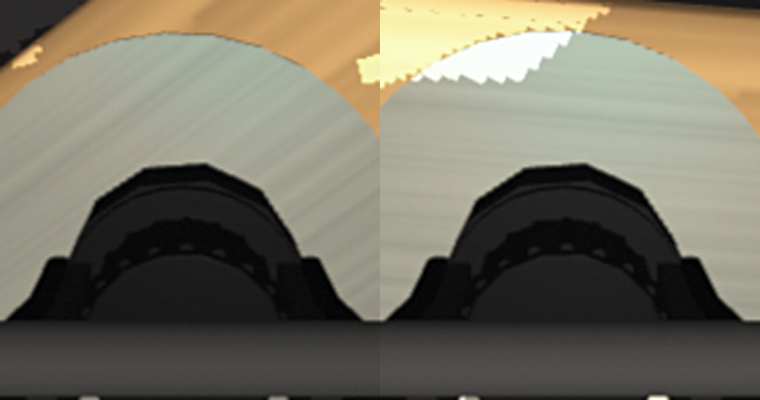

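```bash
python3 -c "
import cv2,numpy as np
def f(n):
    i=cv2.imread(f'pics/{n}.png')[180:258,265:370]; i=np.clip((i.astype(float)*3),0,255).astype(np.uint8)
    return cv2.resize(i,(780,195*2//2),interpolation=cv2.INTER_CUBIC)
cv2.imwrite('pics/c11.png',np.vstack([f('w8'),f('w9'),f('w10')]))
"
```

```text
(no output)
```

View pics/c11.png

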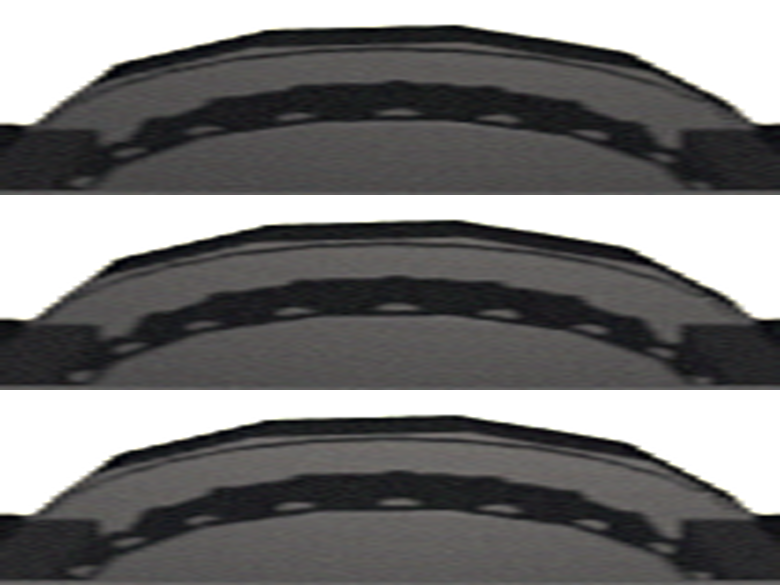

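The cap's facets and ribs keep the same place in the gripper view while the deck turns, so it follows counter-clockwise. I'll go on to about 90°.

Emit:
carry_out(
  moves=[
    [0,0,0,0,0,-0.1,0],
    [0,0,0,0,0,-0.2,0],
    [0,0,0,0,0,-0.3,0],
    [0,0,0,0,0,-0.4,0],
    [0,0,0,0,0,-0.5,0],
    [0,0,0,0,0,-0.6,0],
    [0,0,0,0,0,-0.7,0],
    [0,0,0,0,0,-0.8,0],
    [0,0,0,0,0,-0.85,0],
    [0,0,0,0,0,-0.85,0],
  ],
)

```text
time: 13.2
position: [0.5379, -0.1645, 0.139]
tool_rot: [-0.568, -0.42, 0.421, 0.569]
ft_force: [-5.5, 1.1, 5.1]
grip_width: 0.0396
```

```bash
python3 snap.py wrist w12; python3 -c "
import cv2,numpy as np
def f(n):
    i=cv2.imread(f'pics/{n}.png')[180:258,265:370]; i=np.clip((i.astype(float)*3),0,255).astype(np.uint8)
    return cv2.resize(i,(780,195*2//2),interpolation=cv2.INTER_CUBIC)
cv2.imwrite('pics/c12.png',np.vstack([f('w8'),f('w12')]))
"
```

```text
13.2 [ 0.5379 -0.1645  0.139 ] [-0.4948  0.5949  1.6851 -0.0015  0.865  -1.7671] [-5.4591  1.063   5.1355] [0.0558 0.8327 0.0418] 0.039554673374725895
[[ 0.2931 -0.0036 -0.9561]
 [ 0.9561  0.0006  0.2931]
 [-0.0005 -1.      0.0036]]
```

View pics/c12.png

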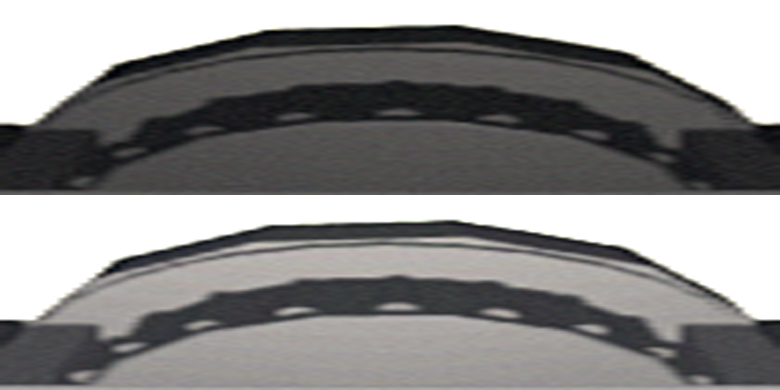

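Emit:
carry_out(
  moves=[
    [0,0,0,0,0,0,0],
    [0,0,0,0,0,0,0],
    [0,0,-0.3,0,0,0,0],
    [0,0,-0.6,0,0,0,0],
    [0,0,-1.0,0,0,0,0],
    [0,0,-1.5,0,0,0,0],
    [0,0,-2.0,0,0,0,0],
    [0,0,-2.5,0,0,0,0],
  ],
  force=30,
)

```text
time: 14.05
position: [0.5417, -0.1652, 0.1653]
tool_rot: [0.57, 0.422, -0.419, -0.567]
ft_force: [0.7, 0.1, -0.4]
grip_width: 0.0393
```

Emit:
carry_out(
  moves=[
    [0,0,-2,0,0,0,0],
    [0,0,-4,0,0,0,0],
    [0,0,-6,0,0,0,0],
    [0,0,-7.5,0,0,0,0],
    [0,0,-8.5,0,0,0,0],
    [0,0,-8.5,0,0,0,0],
    [0,0,-8.5,0,0,0,0],
    [0,0,-8.5,0,0,0,0],
    [0,0,-8.5,0,0,0,0],
    [0,0,-8.5,0,0,0,0],
  ],
)

```text
time: 15.05
position: [0.5393, -0.1646, 0.2483]
tool_rot: [-0.568, -0.421, 0.421, 0.569]
ft_force: [-0.1, -0.3, -1.5]
grip_width: 0.0393
```

```bash
python3 snap.py side s13;python3 snap.py scene c13
python3 - <<'E'
import cv2,numpy as np
a=cv2.imread("pics/s13.png")[90:330,220:460];b=cv2.imread("pics/c13.png")[60:300,200:440]
f=lambda x:cv2.resize(x,(400,400),interpolation=cv2.INTER_CUBIC)
cv2.imwrite("pics/sc13.png",np.hstack([f(a),f(b)]))
E
```

```text
15.05 [ 0.5393 -0.1646  0.2483] [-0.4944  0.4447  1.5865  0.0001  1.1118 -1.7693] [-0.0686 -0.2542 -1.4548] [ 0.0124 -0.1555  0.0452] 0.03934477146471516
[[ 0.2917 -0.0012 -0.9565]
 [ 0.9565  0.0007  0.2917]
 [ 0.0003 -1.      0.0013]]
15.1 [ 0.5393 -0.1646  0.2485] [-0.4944  0.4445  1.5863  0.0001  1.1118 -1.7693] [-0.1528  0.4073 -1.0983] [ 0.093  -0.1427 -0.034 ] 0.03940770761887286
[[ 0.2916 -0.0009 -0.9565]
 [ 0.9565  0.0006  0.2916]
 [ 0.0003 -1.      0.001 ]]
```

View pics/sc13.png

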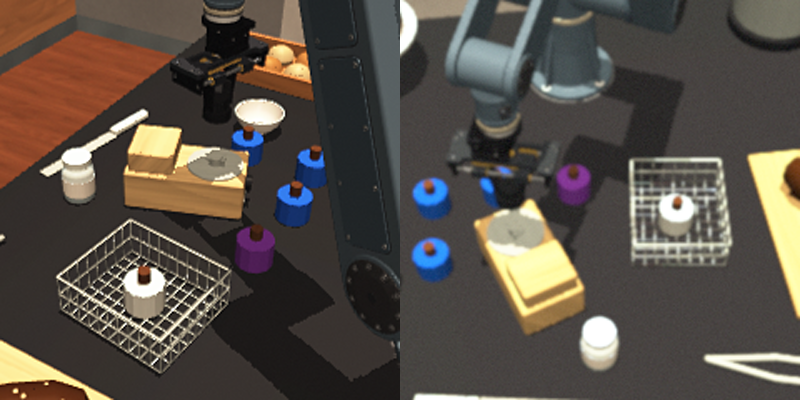

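```bash
python3 -c "
from rig import robot
o=robot.get_obs();print(o['joint_velocities'].round(3),o['grip_width']);print(robot.hand_in())"
```

```text
[-0.001 -0.003 -0.002 -0.003  0.001 -0.   ] 0.03942473238538433
the job is handed in; nothing more can be done
None
```

I lifted the silver hood off the mill by its knob, set it upright in the wire basket and let go just above the floor. I then unscrewed the cap and lifted it straight up. I handed in at about 15 s, and the rig gives no verdict.

- **Thread direction:** I tried counter-clockwise first with a 15 N grip and the cap gave at once. So it is a right-hand thread, and I did not try the other way. I turned it 90° in all. In the wrist pictures its ribs kept their place between the fingers, so the grip did not slip.
- **Cap at the end:** It was held at 39 mm opening with 30 N, tool pointing straight down and the arm still. The underside was about 11 cm above the deck, judged from the TCP height, and the TCP was within a few mm of the spindle axis.
- **Hood and bystanders:** The last pictures show the hood upright near the middle of the basket. Nothing came near the loaf, jam jar or bowl, and they look unmoved, though I did not measure them again.
- **Disagreements:** My estimates of the deck height and cap top from the cameras differed from the given dimensions by 4 to 6 mm. I used the given heights there, and the grasp confirmed them. A side force of about 5 N built up while turning and vanished once the cap was lifted clear.

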